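Click the jar rail's bookend into its notch

TASK

Push the black bookend along the jar rail towards the jars until its roller drops into the notch in the rail's side wall, and do not run it on past the notch. Use the outside of the fingers or the fingertips and push gently: do not grip the bookend, and leave the bookend seated in the notch with your hand clear. The two jars may slide along the rail but must stay standing in it, and everything else on the counter stays where it is.

Things in the scene. Friction and masses are not known exactly. Their poses are not given: they have to be found in the camera images.
- rail: Fixed aluminium jar rail, a channel 310 long (its own y), 80 wide (x). Origin: centre of the underside; z up. Floor 8 thick; side walls 30 high above the counter, inner width 68. An upright end plate (8 thick, 83 high) closes the +y end, inner face at y=+142; the -y end is open. The +x wall (6 thick, at x=+37) has one V-shaped notch, 14 long.
- notch (a point): Centre of the notch, at the top edge of the rail's +x wall: at (37, 8, 30) in the rail's frame. A V-shaped cut 14 long and 6 deep lined in dark steel, the only one in that wall.
- bookend (a joint): Bookend's travel along the rail's +y in m, 0 near the open end, growing towards the jars; 0.128 = seated in the notch (its middle is at rail y = value - 0.120). It only slides. Sliding takes about 2 N, up to 6 N when it pushes jars (about 0.13 kg each). The push dips to nothing as the sprung roller drops in over the last 6 mm; going on out of the notch takes 10 to 20 N. Starts 50 to 125 mm short.
- bookend_back (a point): Centre of the back face, the one to push (it looks to the rail's -y), 49 above the counter. The bookend is a black upright block 62 wide across the rail, 16 thick along it, from 10 to 88 above the counter; an ear on its +x side holds a 14 diameter steel roller that rides on the notched wall, in line with the block's middle. The rail's floor behind it is empty.
- jar_a_mid (a point): Centre of the loose glass jar nearer the bookend, standing on the rail's floor: 54 diameter, 90 tall (top 98 above the counter). The seated bookend leaves 126 between its front and the end plate for the two jars (108 together). Jars may be pushed along.
- jar_b_mid (a point): Centre of the other loose glass jar, alike, nearer the end plate.
- pot: White enamel pot, about 150 diameter, 85 high, loose on the counter; origin: centre of its underside. Leave alone.
- bowl: Stainless bowl, 150 diameter, 60 high, loose; origin: centre of its underside. Leave alone.
- funnel: Purple plastic funnel standing mouth down, 110 diameter, 105 high, loose; origin: centre of its underside. Leave alone.
- steamer_lid: Round bamboo steamer lid lying flat, 170 diameter, 42 high, loose; origin: centre of its underside. Leave alone.
Things that resemble listed ones, but are neither listed nor needed, are in the scene too. Leave any blue or orange look-alike of the part that bears jar_a_mid alone.

How it is judged (in metres and radians):
At the end, for the whole second after the job is handed in: The bookend rests within 3 mm of its seat in the notch (joint 0.128), both jars stand upright (within 0.1 rad) on the rail's floor between the bookend and the end plate, and pot, bowl, funnel and steamer lid are within 20 mm of where they were (value of joint bookend between 0.125 and 0.131 m and velocity of joint bookend between -0.005 and 0.005 m/s and angle between each of jar_a_mid, jar_b_mid's own z axis and vertical below 0.1 rad and z of each of jar_a_mid, jar_b_mid in the frame of rail below 0.06 m and y of jar_a_mid in the frame of rail between 0.03 and 0.142 m and x of jar_a_mid in the frame of rail between -0.03 and 0.03 m and y of jar_b_mid in the frame of rail between 0.03 and 0.142 m and x of jar_b_mid in the frame of rail between -0.03 and 0.03 m and distance of each of pot, bowl, funnel, steamer_lid from where it was at the start of the episode below 0.02 m); the robot touches nothing.
It fails at once if The bookend is run on past the notch (more than 10 mm beyond it) (value of joint bookend above 0.138 m).
It fails at once if The bookend is gripped or shoved hard (fingers press on it with more than 30 N) (contact force between the fingers and bookend above 30 N).
It fails at once if A jar is tipped (over 0.35 rad) or lifted (over 20 mm) (angle between any of jar_a_mid, jar_b_mid's own z axis and vertical above 0.35 rad or height (world z) of any of jar_a_mid, jar_b_mid above 0.073 m).
It fails at once if The pot, bowl, funnel or steamer lid is moved more than 20 mm (distance of any of pot, bowl, funnel, steamer_lid from where it was at the start of the episode above 0.02 m).
It also fails if it takes over 48 s, if anything falls off the work surface, if the arm or the gripper's body presses on something with over 40 N, if the wrist force passes 120 N, or if a joint passes its speed limit or range.

ROBOT

A 6-joint arm with a two-finger parallel gripper is mounted at the origin on the work surface. World frame = base frame: x ahead of the robot, y to its left, z up, the work surface at z = 0. Lengths are in mm, angles in rad, forces in N, time in s.
With the tool pointing down it reaches from about 300 to 1000 mm from the base axis. Payload 5.1 kg.
Tool frame: the origin (TCP) lies at the very end of the fingers, on their centre line; the grasp point (between the pads) lies 19 mm behind it; z points along the fingers, x is the direction in which the jaws open and shut, and the axes are right-handed (so a half turn about z gives the same grasp; the last joint's range is limited). The gripper opens to 95 mm and grips with 3 to 60 N. Pads are 20 mm wide; open, the fingers measure 119 mm over their backs; the gripper's body (75 mm by 180 mm) begins 59 mm behind the grasp point.
Start: joints at [1.231, 0.124, 1.65, -0, 1.367, -0.083], TCP at [165.113, 628.667, 214.656] pointing down, gripper open.
Joint ranges: [-2.61, 2.61], [-1.02, 2.33], [0.03, 2.71], [-1.35, 4.49], [0.32, 2.68], [-2.91, 2.91]. Speed limits (rad/s): [2.57, 2.57, 3.14, 3.14, 3.14, 3.14].

INTERFACE

Orientations are given as a rotation vector (axis times angle).
In Python, from workcell import state, get_image, job_done, look_for, cut_out gives the robot as it stands.
- The arm moves only by the shell command python3 -m jog 'ROWS'. ROWS is JSON, a list of rows, each an object of numbers: "dx", "dy", "dz": the shift along the tool's x, y, z in mm; "ax", "ay", "az": the turn, a rotation vector about the tool's x, y, z in rad; "hand": the opening, from 0 (shut) to 1 (fully open). In form: [{"dx": .., "dy": .., "dz": .., "ax": .., "ay": .., "az": .., "hand": ..}, ...]. A call has exactly 8 rows; each row shifts and turns the commanded pose from where the row before left it, along the tool's axes as they then stand; what a row does not reach is not made up. A row lasts 1/10 s, in which the tool goes at most 50 mm and 8.59 degrees, less where a joint would pass 70% of its speed; a pose out of reach is approached as far as the arm can. A call is refused whole if a number of a shift passes 50 or a number of a turn 0.15, either way. A call with a gripper value outside its range is refused whole. The fingers move at their own pace and stop on an object; the grip force is fixed at half the most. Time passes only in rows, so rows that do not move let the fingers close, or fill a call up. It gives the time, the measured TCP pose, the force and the opening at its end, in the units of the state.
- state(): the state, without advancing time (a new reading comes with each control period).
- get_image(name): name is "side" or "top"; returns a dict with "frame" (480x640x3 uint8, red, green, blue), "range_z" (480x640 float32, mm along the optical axis (not along the pixel's ray), 0 where there is no reading), "K" (3x3 intrinsics, pixels), "pose" (4x4, takes a point from camera to world coordinates). Camera axes: x right, y down, z forward; pixel columns grow to the right and rows downward; lengths in mm; the calibration is good to about 2 mm. A picture is of the moment at which its call begins.
- job_done(): hands the job in, once; it reports no verdict.
Trained networks look in the newest picture that a camera, given by its name, has taken for a name from the list of things; names that differ only in an ending like _2 or _b are one class to them, and where a whole thing is asked for, a point or a joint stands for the part that bears it (a point fixed in the world has none). Each returns a list of dicts, best first, with "score" (0 to 1); they miss things now and then, are a little off and sometimes report something else, mostly with a low value. They report only what shows in the picture. A call takes as long as a camera call. They do not tell look-alikes from the thing itself.
- look_for(camera, name): "point" ([column, row] as shares, 0 to 1, of the picture: columns of its width, rows of its height, amid what is visible of it).
- cut_out(camera, name): "mask" (480x640 bool, what is visible of it) and "point" ([column, row] as shares, 0 to 1, of the picture: columns of its width, rows of its height, amid what is visible of it).
The state is a dict: "clock": time; "qpos": joint angles; "joint_velocities": joint speeds; "tau": joint torques, N m; "ee_pos": TCP position; "eef_rot": TCP orientation; "force": force on the tool from outside, world axes, zero at the start; "torque": the same for the moment, N m; "opening": finger opening in mm.
Only numpy, scipy, OpenCV 4.12 (cv2) and the standard library are available. Lean on these libraries where they do the work, as an engineer would, in place of code of your own. Each camera call takes 0.05 s, during which the arm holds its last target. There are 200 camera calls.

## Working session

There is one attempt and no reset: what is moved stays moved. The work goes in short steps, Python scripts to look and compute and a shell command to move; the robot and the scene stay as the last step left them, time stands still between calls to the robot, and variables do not carry over. Pictures are saved under pics/ and viewed, about 8 in all and at most 12, crops included, and the job is handed in when it is done.

```bash
ls; mkdir -p pics; python3 - <<'E'
from workcell import *
import cv2,numpy as np
s=state();print({k:np.round(v,3).tolist() for k,v in s.items()})
for c in("side","top"):
    im=get_image(c);cv2.imwrite(f"pics/{c}0.png",im["frame"][:,:,::-1]);np.savez(f"pics/{c}0.npz",**im)
    print(c,im["K"].round(1).tolist(),im["pose"].round(3).tolist())
    h=np.array([640,480])
    for n in["rail","bookend","jar_a_mid","notch","bookend_back"]:
        for d in look_for(c,n)[:4]:
            u,v=np.array(d["point"])*h;z=im["range_z"][int(v),int(u)]
            p=im["pose"]@np.r_[np.linalg.inv(im["K"])@[u,v,1]*z,1]
            print(n,round(d["score"],2),int(u),int(v),p[:3].round(0))
E
```

```text
pics
{'clock': 0.0, 'qpos': [1.231, 0.124, 1.652, -0.0, 1.368, -0.083], 'joint_velocities': [-0.002, -0.0, 0.001, -0.0, 0.002, -0.001], 'tau': [-0.001, -41.761, -35.993, 0.077, 0.049, -0.0], 'ee_pos': [164.903, 628.088, 213.425], 'eef_rot': [2.487, 1.918, -0.003], 'force': [-0.279, -0.521, -0.537], 'torque': [0.007, 0.002, -0.003], 'opening': 95.252}
side [[455.7, 0.0, 317.2], [0.0, 455.7, 245.3], [0.0, 0.0, 1.0]] [[0.89, -0.268, 0.369, 169.712], [-0.456, -0.532, 0.714, -786.014], [0.005, -0.803, -0.596, 724.572], [0.0, 0.0, 0.0, 1.0]]
rail 0.76 310 260 [547. -22.  47.]
bookend 0.58 316 250 [569. -11.  64.]
jar_a_mid 0.95 297 244 [531.  17.  76.]
jar_a_mid 0.75 384 252 [707. -94.  67.]
jar_a_mid 0.72 219 239 [372. 131.  67.]
jar_a_mid 0.72 282 181 [620. 311.  79.]
notch 0.95 314 259 [559. -16.  42.]
notch 0.53 361 220 [760.  93.  30.]
bookend_back 0.84 314 252 [560. -17.  64.]
bookend_back 0.73 297 242 [533.  21.  77.]
top [[483.8, 0.0, 329.0], [0.0, 483.8, 236.3], [0.0, 0.0, 1.0]] [[-0.014, -0.996, 0.083, 480.234], [-1.0, 0.013, -0.002, 9.853], [0.001, -0.083, -0.997, 1291.065], [0.0, 0.0, 0.0, 1.0]]
rail 0.69 325 250 [545.  17. 100.]
bookend 0.56 331 241 [567.   1.  89.]
jar_a_mid 0.96 270 317 [382. 152.  93.]
jar_a_mid 0.88 358 188 [700. -69.  88.]
jar_a_mid 0.87 319 318 [378.  33.  90.]
jar_a_mid 0.68 315 254 [534.  41. 101.]
notch 0.72 326 247 [557.  13.   6.]
```

View pics/side0.png

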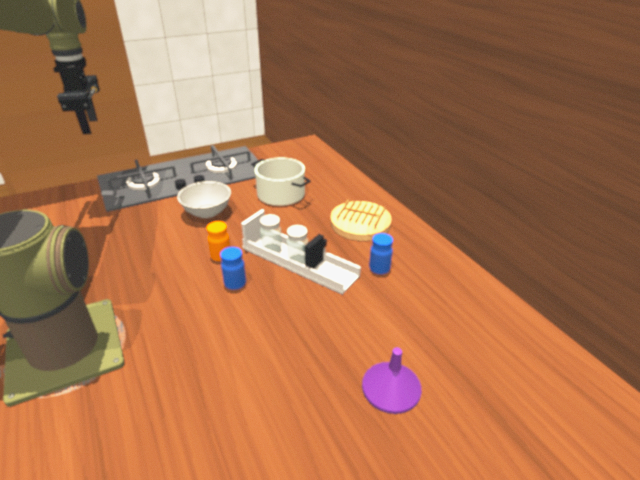

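View pics/top0.png

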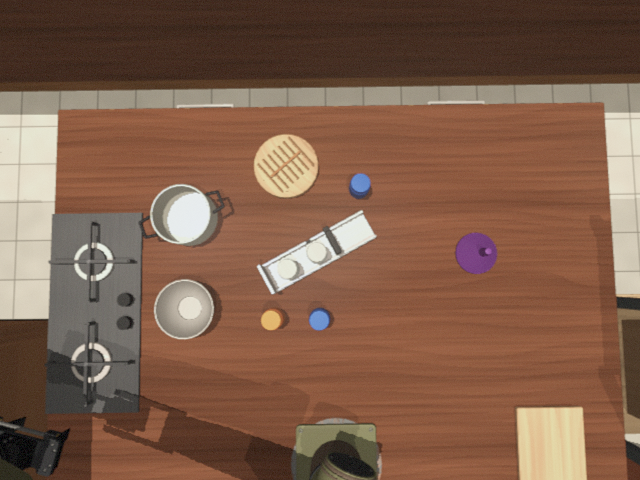

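The rail is white. Its end plate is at (265,278) and its open end at (370,222) in the top view. The black bookend is at (332,240), with white jars at (318,251) and (289,268). The blue jars (360,185) and (319,320) and the orange one (271,320) are outside the rail, so they are look-alikes. I'll fit the rail next.

```bash
cat > h.py <<'E'
from workcell import *
import cv2,numpy as np
def cloud(im):
    v,u=np.mgrid[:480,:640];z=im["range_z"]
    d=np.stack([u*z,v*z,z],-1)@np.linalg.inv(im["K"]).T
    return d@im["pose"][:3,:3].T+im["pose"][:3,3]
def proj(im,p):
    q=np.linalg.inv(im["pose"])@np.r_[p,1];q=im["K"]@q[:3];return q[:2]/q[2]
E
python3 - <<'E'
from h import *
for c in("side","top"):
    im=dict(np.load(f"pics/{c}0.npz"));P=cloud(im)
    d=cut_out(c,"rail")
    m=d[0]["mask"];print(c,d[0]["score"],m.sum())
    Q=P[m&(P[...,2]>5)&(P[...,2]<110)]
    r=cv2.minAreaRect(Q[:,:2].astype(np.float32));print(r,cv2.boxPoints(r).round(0).tolist())
    g=im["frame"].max(-1)
    region=cv2.dilate(m.astype(np.uint8),np.ones((15,15)))>0
    bk=region&(g<60)&(P[...,2]>20)&(P[...,2]<100)
    B=P[bk];print("black",bk.sum(),B.mean(0).round(1),B[:,2].max())
    for n in["bookend","jar_a_mid"]:
        for e in cut_out(c,n)[:5]:
            X=P[e["mask"]];print(n,round(e["score"],2),e["mask"].sum(),np.median(X,0).round(0),(np.array(e["point"])*[640,480]).round(0))
    x,y=(270,200)if c=="side" else(250,200)
    x0,y0=(235,205) if c=="side" else (250,200)
    cv2.imwrite(f"pics/{c}1.png",cv2.resize(im["frame"][y0:y0+100,x0:x0+133,::-1],None,fx=6,fy=6,interpolation=cv2.INTER_CUBIC))
a=cv2.imread("pics/side1.png");b=cv2.imread("pics/top1.png")
cv2.imwrite("pics/both1.png",cv2.resize(np.vstack([a,b]),(399,600)) if 0 else cv2.resize(np.hstack([a,b]),(800,300)))
E
```

```text
side 0.83 3112
((541.8789672851562, 40.307281494140625), (85.6107177734375, 315.11065673828125), 28.83666229248047) [[428.0, 158.0], [580.0, -118.0], [655.0, -77.0], [503.0, 199.0]]
black 361 [562.5 -11.   57.9] 89.59167538191423
bookend 0.8 551 [565.  -9.  59.] [318. 251.]
jar_a_mid 0.89 829 [703. -87.  57.] [384. 254.]
jar_a_mid 0.76 625 [532.  23.  74.] [300. 244.]
jar_a_mid 0.63 3134 [550.  -8.  20.] [313. 261.]
jar_a_mid 0.6 887 [368.  18.  60.] [233. 272.]
jar_a_mid 0.57 671 [367. 137.  63.] [220. 238.]
top 0.58 3177
((546.954833984375, 38.12840270996094), (85.93830871582031, 305.17633056640625), 28.334733963012695) [[437.0, 152.0], [582.0, -117.0], [657.0, -76.0], [512.0, 193.0]]<stdin>:11: RuntimeWarning: Mean of empty slice.
  ret = um.true_divide(
Traceback (most recent call last):
ValueError: zero-size array to reduction operation maximum which has no identity
```

```bash
python3 - <<'E'
from h import *
C=np.array([543.,39.]);a=np.radians(28.6)
ex=np.array([np.cos(a),np.sin(a)]);ey=np.array([-np.sin(a),np.cos(a)])
rows=[]
for c,z in(("top",30),("top",88),("side",30),("side",88)):
    im=dict(np.load(f"pics/{c}0.npz"))
    src=[];dst=[]
    for x,y in((-60,-170),(-60,170),(60,-170),(60,170)):
        src.append(proj(im,np.r_[C+x*ex+y*ey,z]));dst.append([(y+170)*800/340,(60-x)*145/120])
    H=cv2.getPerspectiveTransform(np.float32(src),np.float32(dst))
    w=cv2.warpPerspective(im["frame"],H,(800,145),flags=cv2.INTER_CUBIC)
    for y in range(-160,170,20):
        cv2.line(w,(int((y+170)*800/340),0),(int((y+170)*800/340),6 if y else 14),(255,0,0),1)
    for x in(-40,40): cv2.line(w,(0,int((60-x)*145/120)),(8,int((60-x)*145/120)),(0,255,0),1)
    rows.append(w)
cv2.imwrite("pics/rect.png",np.vstack(rows)[:,:,::-1])
im=dict(np.load("pics/top0.npz"));P=cloud(im)
for u,v in((332,240),(330,236),(335,245),(318,251),(289,268),(365,225)):print(u,v,P[v,u].round(0),im["frame"][v,u])
E
```

```text
332 240 [570.  -0.  91.] [102  96  89]
330 236 [581.   5.  87.] [95 90 82]
335 245 [558.  -8.  89.] [99 94 88]
318 251 [543.  35. 101.] [230 229 216]
289 268 [502. 107.  98.] [232 233 219]
365 225 [616. -90.   3.] [230 234 225]
```

View pics/rect.png

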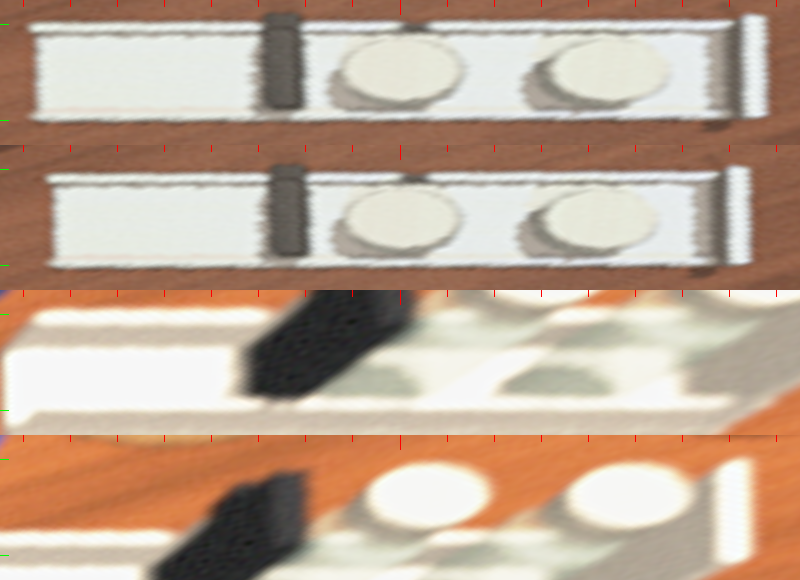

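The rectified views show the rail ends and the notch (row 1, px 415) agreeing with the model to about 1.5 mm. The bookend's middle is at rail y ≈ -46, so it needs about 53 mm of travel. The black block in the rail is the only bookend, and the white jars inside the rail are the ones meant. I'll turn the tool so its y axis is along rail -y, shut the fingers and go above the empty floor behind the bookend.

```bash
python3 -m jog '[{"az":0.136,"hand":0},{"az":0.136,"hand":0},{"az":0.136,"hand":0},{"az":0.136,"hand":0},{"az":0.136,"hand":0},{"az":0.135,"hand":0},{"dx":5,"dy":40,"hand":0},{"dx":5,"dy":45,"hand":0}]'
python3 -m jog '[{"dx":3,"dy":45,"hand":0},{"dx":3,"dy":45,"hand":0},{"dx":3,"dy":45,"hand":0},{"dx":3,"dy":45,"hand":0},{"dx":3,"dy":45,"hand":0},{"dx":3,"dy":45,"hand":0},{"dx":3,"dy":45,"hand":0},{"dx":3,"dy":45,"hand":0}]'
```

```text
validation failed for argument at $[0]...
validation failed for argument at $[0]...
```

```bash
python3 -m jog '[{"dx":0,"dy":0,"dz":0,"ax":0,"ay":0,"az":0.136,"hand":0},{"dx":0,"dy":0,"dz":0,"ax":0,"ay":0,"az":0.136,"hand":0},{"dx":0,"dy":0,"dz":0,"ax":0,"ay":0,"az":0.136,"hand":0},{"dx":0,"dy":0,"dz":0,"ax":0,"ay":0,"az":0.136,"hand":0},{"dx":0,"dy":0,"dz":0,"ax":0,"ay":0,"az":0.136,"hand":0},{"dx":0,"dy":0,"dz":0,"ax":0,"ay":0,"az":0.135,"hand":0},{"dx":5,"dy":40,"dz":0,"ax":0,"ay":0,"az":0,"hand":0},{"dx":5,"dy":45,"dz":0,"ax":0,"ay":0,"az":0,"hand":0}]'
```

```text
clock: 1.6
ee_pos: [214.4, 558.7, 214.5]
eef_rot: [3.043, 0.78, 0.0]
force: [0.2, -0.5, -0.4]
opening: 36.1
```

```bash
python3 -m jog '[{"dx":3,"dy":45,"dz":0,"ax":0,"ay":0,"az":0,"hand":0},{"dx":3,"dy":45,"dz":0,"ax":0,"ay":0,"az":0,"hand":0},{"dx":3,"dy":45,"dz":0,"ax":0,"ay":0,"az":0,"hand":0},{"dx":3,"dy":45,"dz":0,"ax":0,"ay":0,"az":0,"hand":0},{"dx":3,"dy":45,"dz":0,"ax":0,"ay":0,"az":0,"hand":0},{"dx":3,"dy":45,"dz":0,"ax":0,"ay":0,"az":0,"hand":0},{"dx":3,"dy":45,"dz":0,"ax":0,"ay":0,"az":0,"hand":0},{"dx":3,"dy":45,"dz":0,"ax":0,"ay":0,"az":0,"hand":0}]'
python3 -m jog '[{"dx":3,"dy":45,"dz":0,"ax":0,"ay":0,"az":0,"hand":0},{"dx":3,"dy":45,"dz":0,"ax":0,"ay":0,"az":0,"hand":0},{"dx":3,"dy":45,"dz":0,"ax":0,"ay":0,"az":0,"hand":0},{"dx":3,"dy":45,"dz":0,"ax":0,"ay":0,"az":0,"hand":0},{"dx":3,"dy":45,"dz":0,"ax":0,"ay":0,"az":0,"hand":0},{"dx":3,"dy":45,"dz":0,"ax":0,"ay":0,"az":0,"hand":0},{"dx":0,"dy":30,"dz":0,"ax":0,"ay":0,"az":0,"hand":0},{"dx":0,"dy":0,"dz":0,"ax":0,"ay":0,"az":0,"hand":0}]'
```

```text
clock: 2.4
ee_pos: [408.6, 252.6, 215.1]
eef_rot: [-3.044, -0.776, -0.002]
force: [0.5, 0.5, -0.1]
opening: 0.1
clock: 3.2
ee_pos: [568.5, -3.7, 214.6]
eef_rot: [3.045, 0.769, -0.0]
force: [0.9, 1.6, 0.1]
opening: 0.2
```

```bash
python3 -m jog '[{"dx":-2,"dy":21,"dz":0,"ax":0,"ay":0,"az":0,"hand":0},{"dx":0,"dy":21,"dz":0,"ax":0,"ay":0,"az":0,"hand":0},{"dx":0,"dy":0,"dz":20,"ax":0,"ay":0,"az":0,"hand":0},{"dx":0,"dy":0,"dz":30,"ax":0,"ay":0,"az":0,"hand":0},{"dx":0,"dy":0,"dz":20,"ax":0,"ay":0,"az":0,"hand":0},{"dx":0,"dy":0,"dz":0,"ax":0,"ay":0,"az":0,"hand":0},{"dx":0,"dy":0,"dz":0,"ax":0,"ay":0,"az":0,"hand":0},{"dx":0,"dy":0,"dz":0,"ax":0,"ay":0,"az":0,"hand":0}]'
cat > look.py <<'E'
import sys
from h import *
s=state();print({k:np.round(s[k],2).tolist() for k in("clock","ee_pos","eef_rot","force")})
C=np.array([543.7,37.7]);a=np.radians(28.6)
ex=np.array([np.cos(a),np.sin(a)]);ey=np.array([-np.sin(a),np.cos(a)])
p=s["ee_pos"][:2]-C;print("TCP rail x,y",p@ex,p@ey,"push force",-s["force"][:2]@ey)
if len(sys.argv)>1:
    rows=[]
    for c,z in(("top",30),("top",88),("side",88)):
        im=get_image(c)
        pts=[(x,y) for x,y in((-60,-170),(-60,170),(60,-170),(60,170))]
        src=[proj(im,np.r_[C+x*ex+y*ey,z]) for x,y in pts]
        H=cv2.getPerspectiveTransform(np.float32(src),np.float32([[(y+170)*800/340,(60-x)*1.4] for x,y in pts]))
        w=cv2.warpPerspective(im["frame"],H,(800,168),flags=cv2.INTER_CUBIC)
        for y in range(-160,170,20):
            X=int((y+170)*800/340);cv2.line(w,(X,0),(X,6 if y else 14),(255,0,0),1)
        rows.append(w)
        if z==88:
            Q=cloud(im)-np.r_[C,0];R=np.stack([Q[...,:2]@ex,Q[...,:2]@ey,Q[...,2]],-1)
            m=(abs(R[...,0])<25)&(R[...,1]>-80)&(R[...,1]<30)&(abs(R[...,2]-88)<5)&(im["frame"].max(-1)<125)
            y=R[m][:,1]
            if len(y):print(c,"bookend top y span",np.percentile(y,[2,50,98]).round(1),m.sum())
    cv2.imwrite(f"pics/{sys.argv[1]}.png",np.vstack(rows)[:,:,::-1])
E
python3 look.py l1
```

```text
clock: 4.0
ee_pos: [586.8, -38.5, 146.6]
eef_rot: [3.043, 0.776, 0.004]
force: [0.6, -0.6, 0.6]
opening: 0.2
{'clock': 4.0, 'ee_pos': [586.78, -38.46, 146.6], 'eef_rot': [3.04, 0.78, 0.0], 'force': [0.64, -0.6, 0.62]}
TCP rail x,y 1.3661373165152935 -87.49111028315498 push force 0.8315154068287314
top bookend top y span [-53.1 -46.2 -38.2] 95
side bookend top y span [-54.1 -47.9 -39.5] 92
```

View pics/l1.png

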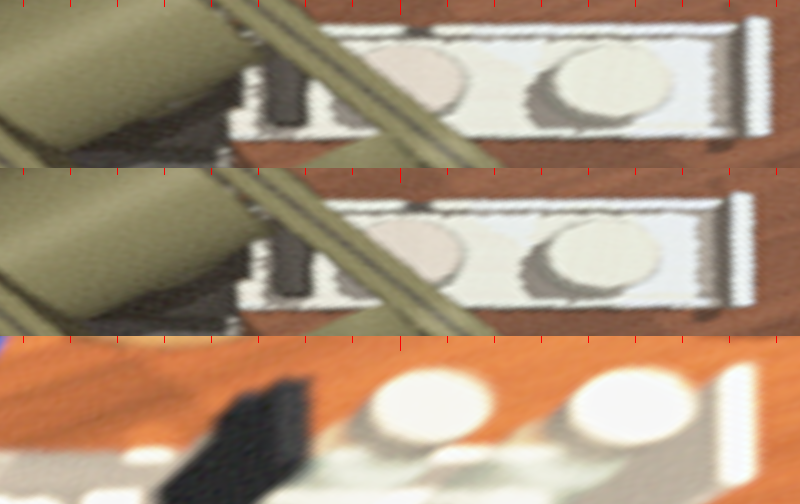

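```bash
python3 -m jog '[{"dx":-1,"dy":0,"dz":25,"ax":0,"ay":0,"az":0,"hand":0},{"dx":0,"dy":0,"dz":25,"ax":0,"ay":0,"az":0,"hand":0},{"dx":0,"dy":0,"dz":25,"ax":0,"ay":0,"az":0,"hand":0},{"dx":0,"dy":0,"dz":20,"ax":0,"ay":0,"az":0,"hand":0},{"dx":0,"dy":0,"dz":11,"ax":0,"ay":0,"az":0,"hand":0},{"dx":0,"dy":0,"dz":0,"ax":0,"ay":0,"az":0,"hand":0},{"dx":0,"dy":-5,"dz":0,"ax":0,"ay":0,"az":0,"hand":0},{"dx":0,"dy":-5,"dz":0,"ax":0,"ay":0,"az":0,"hand":0}]'
python3 look.py
python3 -m jog '[{"dx":0,"dy":-3,"dz":0,"ax":0,"ay":0,"az":0,"hand":0},{"dx":0,"dy":-2,"dz":0,"ax":0,"ay":0,"az":0,"hand":0},{"dx":0,"dy":-2,"dz":0,"ax":0,"ay":0,"az":0,"hand":0},{"dx":0,"dy":-2,"dz":0,"ax":0,"ay":0,"az":0,"hand":0},{"dx":0,"dy":-2,"dz":0,"ax":0,"ay":0,"az":0,"hand":0},{"dx":0,"dy":-2,"dz":0,"ax":0,"ay":0,"az":0,"hand":0},{"dx":0,"dy":-2,"dz":0,"ax":0,"ay":0,"az":0,"hand":0},{"dx":0,"dy":-2,"dz":0,"ax":0,"ay":0,"az":0,"hand":0}]'
python3 look.py
```

```text
clock: 4.95
ee_pos: [581.1, -30.0, 40.4]
eef_rot: [3.043, 0.775, 0.004]
force: [-1.0, -0.7, 0.1]
opening: 0.4
{'clock': 4.95, 'ee_pos': [581.09, -30.03, 40.4], 'eef_rot': [3.04, 0.78, 0.0], 'force': [-1.03, -0.66, 0.14]}
TCP rail x,y 0.4029444927569036 -77.3622110001474 push force 0.0816055145816969
clock: 5.75
ee_pos: [572.0, -15.4, 38.8]
eef_rot: [3.044, 0.775, 0.001]
force: [1.3, -2.3, -0.4]
opening: 0.6
{'clock': 5.75, 'ee_pos': [572.0, -15.38, 38.77], 'eef_rot': [3.04, 0.78, 0.0], 'force': [1.29, -2.28, -0.43]}
TCP rail x,y -0.5669558535911937 -60.14900395404458 push force 2.613745038295826
```

```bash
python3 look.py l2
python3 -m jog '[{"dx":0,"dy":-2,"dz":0,"ax":0,"ay":0,"az":0,"hand":0},{"dx":0,"dy":-3,"dz":0,"ax":0,"ay":0,"az":0,"hand":0},{"dx":0,"dy":-3,"dz":0,"ax":0,"ay":0,"az":0,"hand":0},{"dx":0,"dy":-3,"dz":0,"ax":0,"ay":0,"az":0,"hand":0},{"dx":0,"dy":-3,"dz":0,"ax":0,"ay":0,"az":0,"hand":0},{"dx":0,"dy":-3,"dz":0,"ax":0,"ay":0,"az":0,"hand":0},{"dx":0,"dy":-2,"dz":0,"ax":0,"ay":0,"az":0,"hand":0},{"dx":0,"dy":-1,"dz":0,"ax":0,"ay":0,"az":0,"hand":0}]'
python3 look.py l3
```

```text
{'clock': 5.75, 'ee_pos': [572.0, -15.38, 38.77], 'eef_rot': [3.04, 0.78, 0.0], 'force': [1.29, -2.28, -0.43]}
TCP rail x,y -0.5669558535911937 -60.14900395404458 push force 2.613745038295826
side bookend top y span [-71.5 -69.2 -57.7] 33
clock: 6.7
ee_pos: [562.2, 2.8, 38.7]
eef_rot: [-3.044, -0.776, -0.0]
force: [1.5, -1.2, 1.0]
opening: 0.5
{'clock': 6.7, 'ee_pos': [562.16, 2.77, 38.75], 'eef_rot': [-3.04, -0.78, -0.0], 'force': [1.48, -1.17, 0.96]}
TCP rail x,y -0.5128161032049969 -39.500703695408006 push force 1.738634999598507
side bookend top y span [-51.9 -48.6 -36.8] 33
```

View pics/l3.png

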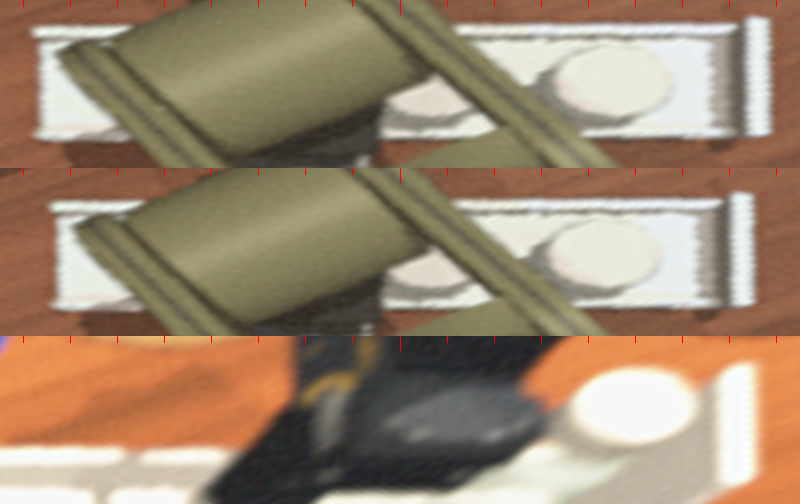

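The hand and arm hide the bookend here. I'll push a further 15 mm, back off along the rail for a clear look, then finish by force.

```bash
python3 -m jog '[{"dx":0,"dy":-2,"dz":0,"ax":0,"ay":0,"az":0,"hand":0},{"dx":0,"dy":-3,"dz":0,"ax":0,"ay":0,"az":0,"hand":0},{"dx":0,"dy":-3,"dz":0,"ax":0,"ay":0,"az":0,"hand":0},{"dx":0,"dy":-3,"dz":0,"ax":0,"ay":0,"az":0,"hand":0},{"dx":0,"dy":-2,"dz":0,"ax":0,"ay":0,"az":0,"hand":0},{"dx":0,"dy":-1,"dz":0,"ax":0,"ay":0,"az":0,"hand":0},{"dx":0,"dy":-1,"dz":0,"ax":0,"ay":0,"az":0,"hand":0},{"dx":0,"dy":0,"dz":0,"ax":0,"ay":0,"az":0,"hand":0}]'
python3 look.py
python3 -m jog '[{"dx":0,"dy":10,"dz":0,"ax":0,"ay":0,"az":0,"hand":0},{"dx":0,"dy":20,"dz":0,"ax":0,"ay":0,"az":0,"hand":0},{"dx":0,"dy":20,"dz":-20,"ax":0,"ay":0,"az":0,"hand":0},{"dx":0,"dy":20,"dz":-20,"ax":0,"ay":0,"az":0,"hand":0},{"dx":0,"dy":20,"dz":-20,"ax":0,"ay":0,"az":0,"hand":0},{"dx":0,"dy":10,"dz":-20,"ax":0,"ay":0,"az":0,"hand":0},{"dx":0,"dy":0,"dz":0,"ax":0,"ay":0,"az":0,"hand":0},{"dx":0,"dy":0,"dz":0,"ax":0,"ay":0,"az":0,"hand":0}]'
python3 look.py l4
```

```text
clock: 7.65
ee_pos: [554.7, 16.0, 38.6]
eef_rot: [-3.043, -0.776, 0.001]
force: [-0.8, -0.3, -1.2]
opening: 0.3
{'clock': 7.65, 'ee_pos': [554.75, 16.03, 38.56], 'eef_rot': [-3.04, -0.78, 0.0], 'force': [-0.82, -0.34, -1.21]}
TCP rail x,y -0.6764226847850708 -24.31790105977806 push force -0.09197885935867102
clock: 8.45
ee_pos: [603.2, -73.1, 118.4]
eef_rot: [-3.045, -0.774, -0.0]
force: [-0.5, 0.3, -0.3]
opening: 0.4
{'clock': 8.45, 'ee_pos': [603.16, -73.15, 118.43], 'eef_rot': [-3.04, -0.77, -0.0], 'force': [-0.52, 0.35, -0.3]}
TCP rail x,y -0.8598667824085993 -125.78151564145288 push force -0.551765816310223
top bookend top y span [-12.6  -5.8   1.9] 112
side bookend top y span [-13.3  -7.    2.2] 89
```

View pics/l4.png

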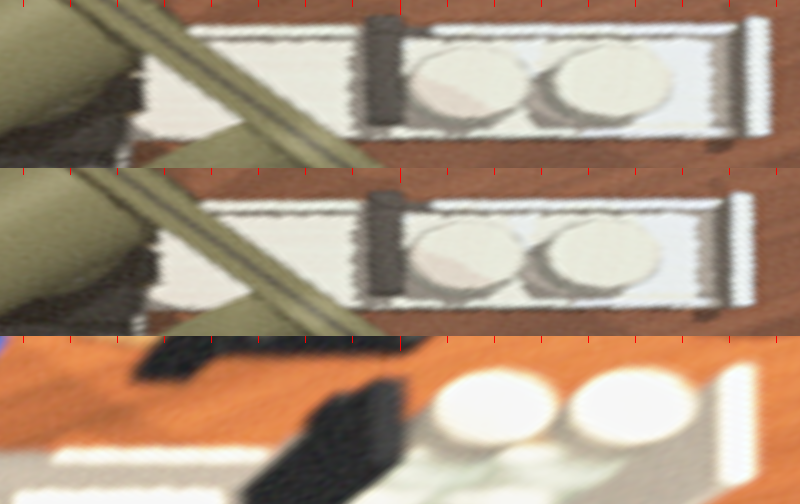

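Bookend's middle is at rail y ≈ -6 (joint ≈ 0.114), with 14 mm to go. While touching, the TCP is about 18.4 mm behind its middle, so the target TCP is y ≈ -10.4. The jars are upright. Going back now.

```bash
python3 -m jog '[{"dx":0,"dy":-10,"dz":20,"ax":0,"ay":0,"az":0,"hand":0},{"dx":0,"dy":-20,"dz":20,"ax":0,"ay":0,"az":0,"hand":0},{"dx":0,"dy":-20,"dz":20,"ax":0,"ay":0,"az":0,"hand":0},{"dx":0,"dy":-20,"dz":20,"ax":0,"ay":0,"az":0,"hand":0},{"dx":0,"dy":-15,"dz":0,"ax":0,"ay":0,"az":0,"hand":0},{"dx":0,"dy":-7,"dz":0,"ax":0,"ay":0,"az":0,"hand":0},{"dx":0,"dy":-3,"dz":0,"ax":0,"ay":0,"az":0,"hand":0},{"dx":0,"dy":0,"dz":0,"ax":0,"ay":0,"az":0,"hand":0}]'
python3 look.py
python3 -m jog '[{"dx":0,"dy":-2,"dz":0,"ax":0,"ay":0,"az":0,"hand":0},{"dx":0,"dy":-2,"dz":0,"ax":0,"ay":0,"az":0,"hand":0},{"dx":0,"dy":-2,"dz":0,"ax":0,"ay":0,"az":0,"hand":0},{"dx":0,"dy":-1,"dz":0,"ax":0,"ay":0,"az":0,"hand":0},{"dx":0,"dy":-1,"dz":0,"ax":0,"ay":0,"az":0,"hand":0},{"dx":0,"dy":-1,"dz":0,"ax":0,"ay":0,"az":0,"hand":0},{"dx":0,"dy":-1,"dz":0,"ax":0,"ay":0,"az":0,"hand":0},{"dx":0,"dy":-1,"dz":0,"ax":0,"ay":0,"az":0,"hand":0}]'
python3 look.py
```

```text
clock: 9.4
ee_pos: [558.6, 11.2, 40.1]
eef_rot: [3.043, 0.776, 0.004]
force: [-0.1, -0.2, 0.6]
opening: 0.8
{'clock': 9.4, 'ee_pos': [558.62, 11.15, 40.13], 'eef_rot': [3.04, 0.78, 0.0], 'force': [-0.1, -0.18, 0.61]}
TCP rail x,y 0.3890366492869342 -30.451748149753648 push force 0.11146939986198565
clock: 10.2
ee_pos: [552.8, 20.0, 38.8]
eef_rot: [3.042, 0.776, 0.002]
force: [3.6, -6.2, -2.0]
opening: 0.5
{'clock': 10.2, 'ee_pos': [552.78, 19.95, 38.8], 'eef_rot': [3.04, 0.78, 0.0], 'force': [3.57, -6.24, -2.03]}
TCP rail x,y -0.5202260922704566 -19.92988087469624 push force 7.184036944131327
```

```bash
python3 -m jog '[{"dx":0,"dy":-1,"dz":0,"ax":0,"ay":0,"az":0,"hand":0},{"dx":0,"dy":-1,"dz":0,"ax":0,"ay":0,"az":0,"hand":0},{"dx":0,"dy":-1,"dz":0,"ax":0,"ay":0,"az":0,"hand":0},{"dx":0,"dy":-1,"dz":0,"ax":0,"ay":0,"az":0,"hand":0},{"dx":0,"dy":0,"dz":0,"ax":0,"ay":0,"az":0,"hand":0},{"dx":0,"dy":0,"dz":0,"ax":0,"ay":0,"az":0,"hand":0},{"dx":0,"dy":0,"dz":0,"ax":0,"ay":0,"az":0,"hand":0},{"dx":0,"dy":0,"dz":0,"ax":0,"ay":0,"az":0,"hand":0}]'
python3 look.py
python3 -m jog '[{"dx":0,"dy":-1,"dz":0,"ax":0,"ay":0,"az":0,"hand":0},{"dx":0,"dy":-1,"dz":0,"ax":0,"ay":0,"az":0,"hand":0},{"dx":0,"dy":0,"dz":0,"ax":0,"ay":0,"az":0,"hand":0},{"dx":0,"dy":0,"dz":0,"ax":0,"ay":0,"az":0,"hand":0},{"dx":0,"dy":0,"dz":0,"ax":0,"ay":0,"az":0,"hand":0},{"dx":0,"dy":0,"dz":0,"ax":0,"ay":0,"az":0,"hand":0},{"dx":0,"dy":0,"dz":0,"ax":0,"ay":0,"az":0,"hand":0},{"dx":0,"dy":0,"dz":0,"ax":0,"ay":0,"az":0,"hand":0}]'
python3 look.py
```

```text
clock: 11.0
ee_pos: [550.1, 24.4, 38.5]
eef_rot: [-3.044, -0.776, 0.0]
force: [0.2, 0.1, 0.5]
opening: 0.4
{'clock': 11.0, 'ee_pos': [550.15, 24.43, 38.55], 'eef_rot': [-3.04, -0.78, 0.0], 'force': [0.22, 0.11, 0.52]}
TCP rail x,y -0.6894133587652171 -14.733895305728181 push force 0.009458699884061613
clock: 11.8
ee_pos: [549.4, 26.0, 38.7]
eef_rot: [3.044, 0.776, -0.0]
force: [-0.7, -0.2, 0.3]
opening: -0.0
{'clock': 11.8, 'ee_pos': [549.36, 26.01, 38.65], 'eef_rot': [3.04, 0.78, -0.0], 'force': [-0.72, -0.23, 0.34]}
TCP rail x,y -0.6252206889440296 -12.968189233608557 push force -0.14255280311599627
```

```bash
python3 -m jog '[{"dx":0,"dy":0,"dz":0,"ax":0,"ay":0,"az":0,"hand":0},{"dx":0,"dy":0,"dz":0,"ax":0,"ay":0,"az":0,"hand":0},{"dx":0,"dy":0,"dz":0,"ax":0,"ay":0,"az":0,"hand":0},{"dx":0,"dy":0,"dz":0,"ax":0,"ay":0,"az":0,"hand":0},{"dx":0,"dy":0,"dz":0,"ax":0,"ay":0,"az":0,"hand":0},{"dx":0,"dy":-0.5,"dz":0,"ax":0,"ay":0,"az":0,"hand":0},{"dx":0,"dy":-0.5,"dz":0,"ax":0,"ay":0,"az":0,"hand":0},{"dx":0,"dy":-0.5,"dz":0,"ax":0,"ay":0,"az":0,"hand":0}]'
python3 look.py
python3 -m jog '[{"dx":0,"dy":10,"dz":0,"ax":0,"ay":0,"az":0,"hand":0},{"dx":0,"dy":20,"dz":0,"ax":0,"ay":0,"az":0,"hand":0},{"dx":0,"dy":20,"dz":-20,"ax":0,"ay":0,"az":0,"hand":0},{"dx":0,"dy":30,"dz":-20,"ax":0,"ay":0,"az":0,"hand":0},{"dx":0,"dy":20,"dz":-20,"ax":0,"ay":0,"az":0,"hand":0},{"dx":0,"dy":10,"dz":-20,"ax":0,"ay":0,"az":0,"hand":0},{"dx":0,"dy":0,"dz":0,"ax":0,"ay":0,"az":0,"hand":0},{"dx":0,"dy":0,"dz":0,"ax":0,"ay":0,"az":0,"hand":0}]'
python3 look.py l5
```

```text
clock: 12.6
ee_pos: [548.6, 27.4, 38.7]
eef_rot: [3.044, 0.776, 0.0]
force: [0.3, -0.1, 0.7]
opening: 0.6
{'clock': 12.6, 'ee_pos': [548.62, 27.44, 38.69], 'eef_rot': [3.04, 0.78, 0.0], 'force': [0.27, -0.08, 0.65]}
TCP rail x,y -0.5962142374517758 -11.36261764591642 push force 0.1972804696705812
clock: 13.4
ee_pos: [601.3, -69.5, 118.4]
eef_rot: [-3.045, -0.775, -0.0]
force: [-0.7, 0.9, -1.5]
opening: 0.0
{'clock': 13.4, 'ee_pos': [601.28, -69.53, 118.43], 'eef_rot': [-3.04, -0.77, -0.0], 'force': [-0.7, 0.88, -1.49]}
TCP rail x,y -0.7702789057084687 -121.70833391838578 push force -1.108934717657505
top bookend top y span [ 1.4  8.4 15.9] 114
side bookend top y span [ 1.2  7.6 16.6] 89
```

View pics/l5.png

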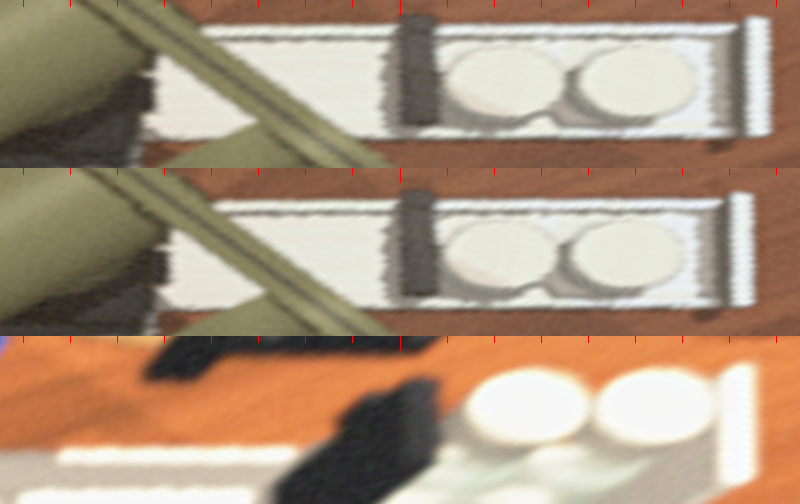

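The bookend's middle is at rail y ≈ 8, which is the seat. It ran ahead of the finger with the push force at zero, so the roller has dropped in. Both jars are upright and the hand is clear, so I'm handing in.

```bash
python3 -c "
from workcell import *
print(job_done())"
```

```text
the job is handed in; nothing more can be done
None
```

I pushed the bookend about 54 mm along the rail with the side of the shut fingers and handed the job in at 13.4 s. By my checks it is seated in the notch, but no verdict is reported, so this rests on the camera and force readings.

- **Seat:** in the last look the bookend's middle was at rail y = 8.4 mm (top camera) and 7.6 mm (side camera). The seat is at 8.0 mm, and the tolerance is 3 mm.
- **Force:** the highest push I read was about 7 N, with both jars moving. Readings come only at the end of each call. The push fell to about 0 N over the last steps, and the bookend ended about 1 mm ahead of the finger, as expected when the roller drops in.
- **Jars and hand:** both jars were standing upright between the bookend and the end plate. The hand was about 120 mm back and 118 mm up, clear of everything.
- **Not checked:** I did not measure the pot, bowl, funnel or steamer lid again. My path stayed well above them or away from them.
- **Disagreements:** the two cameras differed by about 1 mm. Two force readings taken with the hand at rest showed nothing, so I relied on the reading taken while moving and on the final look.

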